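Unhook the bin of bushes and stand it in the inspection tray

TASK

Take the hanging bin that holds the three flanged bushes off the bench rail: its heel is caught under the rail, so first swing its lower end out and up, keeping the hook bearing on the rail, and only then lift the hook off. Stand the bin flat on the floor of the low white tray, set down gently and not dropped, with all three bushes still in it, and let go. Leave the other two bins and everything else lying on the bench where they are.

Things in the scene. Friction and masses are not known exactly. Their poses are not given: they have to be found in the camera images.
- rack: Fixed bench stand: a flat level aluminium rail 420 mm long, 70 mm tall, 4 mm thick, top edge 235 mm and bottom edge 165 mm above the bench. Two uprights carry it from behind, 197 mm either side of the middle; between them 30 mm or more is free behind it. Origin: on the bench below the rail's front face, mid-length. +y along the rail, z up; the bins hang on its -x side, facing the robot.
- rail_top (a point): Point on the rail's top edge, mid-length and mid-thickness (2 mm behind the front face). All three bins hang square to the rail, backs flat against its front face, bases 158 mm above the bench.
- bush_bin: The bin to move: loose, blue plastic, 92 mm wide (y), 0.18 to 0.34 kg empty, 4 mm walls. Hangs with two bins of its shape, in any of three places; known by the three bushes in it. Origin: underside of the floor at the back wall's outer face, mid-width; z up, open front to -x. Floor x = -70 to 0; back wall 81, sides 65 mm high; front wall leans out 35 deg to its rim at x = -115, z = 65.
- bin_grip (a point): Middle of the thickened front lip, a flat grip 9 mm thick, 92 mm wide, 32 mm down the slope from the rim. Point: mid-thickness, 14 mm below the rim, at (-107.9, 0, 53.2) mm in the bin's frame. The lip's slope runs along (0.574, 0, -0.819) in the bin's frame, so fingers reaching over the rim, one inside and one outside, lean 35 deg from vertical while the bin is level.
- bin_hook (a point): Under the bin's hook plate, at (2, 0, 77) mm in the bin's frame; rests on the rail's top edge while the bin hangs. The plate is 4 mm thick, 80 mm wide and reaches 13 mm behind the back wall; it ends in a nib (x = 9 to 13 mm) that hangs 12 mm down behind the rail with 5 mm of play. Turned lower end outward beyond about 22 degrees, the nib binds behind the rail.
- bin_heel (a point): Tip of the bin's heel, at (18, 0, 4) mm in the bin's frame: the 4 mm floor runs on 18 mm behind the back wall (80 mm wide) and lies under the rail's bottom edge with 3 mm of play, so a straight lift or pull is blocked. With the bin turned lower end outward about the rail's top edge, the heel comes clear of the rail at 15 degrees.
- bin_base (a point): Middle of the bin's underside, at (-26, 0, 0) mm in the bin's frame.
- bush0: Loose flanged steel bush in bush_bin: flange 30 mm across and 6 mm thick at the bottom, barrel 22 mm across, 26 mm tall in all, 0.055 kg. Origin: centre of its underside.
- bush1: A second bush like bush0.
- bush2: A third bush like bush0.
- tray: Low fixed white tray with a blue liner on the bench: 215 mm (x) by 185 mm (y) outside, walls 4 mm thick and 16 mm high, inner floor 4 mm above the bench. Origin: centre of its underside, z up.
- pin_bin: Bystander: a bin like bush_bin, with steel dowel pins lying in it, hung on the same rail. Same frame.
- block_bin: Bystander: a bin like bush_bin, with small square steel blocks in it, hung on the same rail. Same frame.
- v_block: Bystander: steel V-block, 45 by 45 mm, 40 mm tall, on the bench below the bins. Origin: centre of its underside.
- loupe: Bystander: black and silver loupe, 38 mm across, 32 mm tall, on the bench below the bins. Origin: centre of its underside.
- micrometer: Bystander: outside micrometer lying on the bench beside the tray, about 135 mm long, 16 mm tall. Origin: on the bench in the middle of its frame.
- card_box: Bystander: cardboard box with cards, 85 by 115 mm, 38 mm tall, beyond the tray. Origin: centre of its underside.
- steel_rule: Bystander: steel rule 150 by 19 by 4 mm, on the bench between the robot and the tray. Origin: centre of its underside.
Mind the look-alikes: they are no part of the job. Leave any brown, turquoise or yellow look-alike of the bush_bin alone.

How it is judged:
By the outcome, as a careful person would: the job done as asked, in the order asked, and still so for the second after the job is handed in, with the robot touching nothing.
It also fails if it takes over 50 s, if anything falls off the work surface, if the arm or the gripper's body presses on something with over 40 N, if the wrist force passes 120 N, or if a joint passes its speed limit or range.

ROBOT

A 6-joint arm with a two-finger parallel gripper is mounted at the origin on the work surface. World frame = base frame: x ahead of the robot, y to its left, z up, the work surface at z = 0. Lengths are in m, angles in rad, forces in N, time in s.
With the tool pointing down it reaches from about 0.3 to 0.875 m from the base axis. Payload 6.4 kg.
Tool frame: the origin (TCP) lies at the very end of the fingers, on their centre line; the grasp point (between the pads) lies 19 mm behind it; z points along the fingers, y is the line along which they close (so a half turn about z gives the same grasp; the last joint's range is limited). The gripper opens to 88 mm and grips with 3 to 60 N. Pads are 18 mm wide; open, the fingers measure 123 mm over their backs; the gripper's body (75 mm by 187 mm) begins 45 mm behind the grasp point.
Start: joints at [-1.363, 0.181, 1.607, -0, 1.354, -0.206], TCP at [0.231, -0.526, 0.239] pointing down, gripper open.
Joint ranges: [-2.99, 2.99], [-0.89, 2.07], [0.3, 2.58], [-1.14, 4.28], [0, 2.63], [-3.12, 3.12]. Speed limits (rad/s): [2.57, 2.57, 3.01, 3.14, 3.14, 3.14].

INTERFACE

Orientations are given as a 3x3 rotation matrix whose columns are the frame's x, y, z axes.
In Python, from rig import readout, viewer, arm, models gives the robot as it stands. The module is installed in compiled form; this text tells all that it offers.
- The arm moves only by the shell command python3 -m inch 'ROWS' [FORCE]. ROWS is JSON, a list of rows, each a list of 7 numbers: the turn, a rotation vector about the tool's x, y, z in rad, then the shift along the tool's x, y, z in mm, then the gripper command: -1 is shut, 1 is fully open, values between are in proportion. A call has 1 to 8 rows; each row shifts and turns the commanded pose from where the row before left it, along the tool's axes as they then stand; what a row does not reach is not made up. A row lasts 1/8 s, in which the tool goes at most 62.5 mm and 10.7 degrees, less where a joint would pass 70% of its speed; a pose out of reach is approached as far as the arm can. A call with a gripper value outside its range is refused whole. The fingers move at their own pace and stop on an object; FORCE is the grip in N (left out, the last holds). Time passes only in rows, so rows that do not move let the fingers close. It gives the time, the measured TCP pose, the force, the opening and the grip force at its end, in the units of the state.
- readout.get_obs(): the state, without advancing time (a new reading comes with each control period).
- viewer.snapshot(name): name is "side" or "top" or "wrist"; returns (picture, depth): 384x512x3 uint8, red, green, blue; 384x512 float32, m along the optical axis (not along the pixel's ray), 0 where there is no reading.
- viewer.camera_params(name): a dict with "K" (3x3 intrinsics, pixels), "k1" (the pictures are not rectified: a ray, as slopes to the right and down, at radius r is drawn at 1 + k1 r^2 times it, then the intrinsics apply), "R" (3x3) and "t" (3): a world point X has camera coordinates R X + t. Camera axes: x right, y down, z forward; pixel columns grow to the right and rows downward; lengths in m; the calibration is good to about 2 mm. A picture is of the moment at which its call begins: read the wrist's pose just before it. camera_params takes no time and is no camera call; for the wrist camera it gives the pose at the moment of the call.
- arm.sign_off(): hands the job in; it is judged then, once.
Trained networks look in the newest picture that a camera, given by its name, has taken for a name from the list of things; names that differ only in an ending like _2 or _b are one class to them, and where a whole thing is asked for, a point or a joint stands for the part that bears it (a point fixed in the world has none). Each returns a list of dicts, best first, with "score" (0 to 1); they miss things now and then, are a little off and sometimes report something else, mostly with a low value. They report only what shows in the picture. A call takes as long as a camera call. They do not tell look-alikes from the thing itself.
- models.spot_in(camera, thing): "point" ([column, row] in pixels, amid what is visible of it).
- models.place_of(camera, thing): "point" ([column, row] in pixels: a listed point, or the origin of a listed thing).
The state is a dict: "clock": time; "qpos": joint angles; "joint_velocities": joint speeds; "joint_efforts": joint torques, N m; "tool_pos": TCP position; "eef_rot": TCP orientation; "wrist_force": force on the tool from outside, world axes, zero at the start; "wrist_torque": the same for the moment, N m; "gripper_width": finger opening in m; "grip_force": force on a finger pad.
Only numpy, scipy, OpenCV 4.12 (cv2) and the standard library are available. Lean on these libraries where they do the work, as an engineer would, in place of code of your own. Each camera call takes 0.05 s, during which the arm holds its last target. There are 200 camera calls.

## Working session

There is one attempt and no reset: what is moved stays moved. The work goes in short steps, Python scripts to look and compute and a shell command to move; the robot and the scene stay as the last step left them, time stands still between calls to the robot, and variables do not carry over. Pictures are saved under pics/ and viewed, at most 13 in all, crops included, and the job is handed in when it is done.

```bash
mkdir -p pics; cat > h.py <<'E'
import numpy as np, cv2
from rig import readout, viewer, arm, models
def snap(n):
    p,d=viewer.snapshot(n); return p,d,viewer.camera_params(n)
def ray(c,px):
    K=np.array(c["K"]);v=np.array([(px[0]-K[0,2])/K[0,0],(px[1]-K[1,2])/K[1,1]])
    u=v.copy()
    for _ in range(20): u=v/(1+c["k1"]*(u@u))
    return np.array([u[0],u[1],1.])
def world(c,px,depth):
    R=np.array(c["R"]);return R.T@(ray(c,px)*depth-np.array(c["t"]))
def atz(c,px,z):
    R=np.array(c["R"]);o=-R.T@np.array(c["t"]);d=R.T@ray(c,px);return o+d*(z-o[2])/d[2]
E
python3 - <<'E'
from h import *
np.set_printoptions(precision=4,suppress=True)
ims=[]
for n in ["side","top","wrist"]:
    p,d,c=snap(n); ims.append(p)
    print(n, -np.array(c["R"]).T@np.array(c["t"]))
    for th in ["bush_bin","bush0","bin_grip","rail_top","tray","rack","bin_hook"]:
        for r in models.place_of(n,th)[:5]:
            q=r["point"];i,j=int(round(q[1])),int(round(q[0]))
            z=d[i,j] if 0<=i<384 and 0<=j<512 else 0
            print(th,round(r["score"],2),np.round(q),world(c,q,z) if z>0 else None)
cv2.imwrite("pics/a.png",cv2.cvtColor(np.vstack(ims[:2])[:, :],cv2.COLOR_RGB2BGR)) 
cv2.imwrite("pics/side.png",cv2.resize(ims[0],(800,600))[:,:,::-1])
cv2.imwrite("pics/top.png",cv2.resize(ims[1],(800,600))[:,:,::-1])
print(readout.get_obs())
E
```

```text
side [-0.1465  0.7648  0.8767]
bush_bin 0.94 [174. 231.] [0.5157 0.269  0.2066]
bush_bin 0.71 [261. 176.] [ 0.6862 -0.3424  0.0208]
bush_bin 0.69 [236. 308.] [0.3256 0.2446 0.0078]
bush_bin 0.64 [148. 342.] [0.4338 0.4671 0.0069]
bush_bin 0.6 [112. 262.] [0.7586 0.3507 0.0043]
bush0 0.51 [189. 238.] [0.4659 0.2641 0.2055]
bush0 0.43 [188. 228.] [0.5173 0.2209 0.1863]
bush0 0.43 [174. 209.] [0.5559 0.2305 0.2398]
bush0 0.22 [200. 208.] [0.5443 0.1417 0.1968]
bin_grip 0.94 [127. 233.] [0.7888 0.2584 0.0498]
bin_grip 0.81 [258. 276.] [0.3257 0.1414 0.0541]
bin_grip 0.69 [129. 307.] [0.5313 0.4452 0.0497]
rail_top 0.71 [184. 233.] [0.4838 0.2647 0.2141]
rail_top 0.63 [200. 188.] [0.5749 0.1093 0.2396]
bin_hook 0.91 [143. 324.] [0.4341 0.468  0.0821]
bin_hook 0.9 [104. 243.] [0.7664 0.3546 0.0839]
bin_hook 0.83 [233. 290.] [0.3329 0.246  0.0822]
bin_hook 0.67 [174. 206.] [0.5641 0.2201 0.24  ]
top [ 0.2845 -0.0514  1.4158]
bush_bin 0.7 [158. 257.] [0.3319 0.2402 0.0296]
bush_bin 0.7 [ 92. 225.] [0.4227 0.4454 0.0785]
bush_bin 0.59 [157. 177.] [0.551  0.2191 0.2026]
bush_bin 0.56 [133. 128
[... 613 characters left out ...]
k 0.66 [ 86. 221.] [0.4349 0.4658 0.0794]
bin_hook 0.29 [409. 213.] [ 0.4954 -0.5775  0.0012]
wrist [ 0.3038 -0.4951  0.3851]
{'clock': 1.2, 'qpos': array([-1.3633,  0.1808,  1.607 , -0.    ,  1.3538, -0.2063]), 'joint_velocities': array([-0.0005,  0.0008,  0.0015, -0.0007,  0.0003,  0.0007]), 'joint_efforts': array([  0.    , -43.3845, -34.2175,   0.0703,   0.0307,   0.    ]), 'tool_pos': array([ 0.2312, -0.5265,  0.2387]), 'eef_rot': array([[ 0.9156,  0.4021, -0.    ],
       [ 0.4021, -0.9156,  0.    ],
       [-0.    , -0.    , -1.    ]]), 'wrist_force': array([0.0818, 0.0206, 0.3855]), 'wrist_torque': array([0.0216, 0.0186, 0.0067]), 'grip_force': 0.0, 'gripper_width': 0.08809225311275}
```

View pics/side.png

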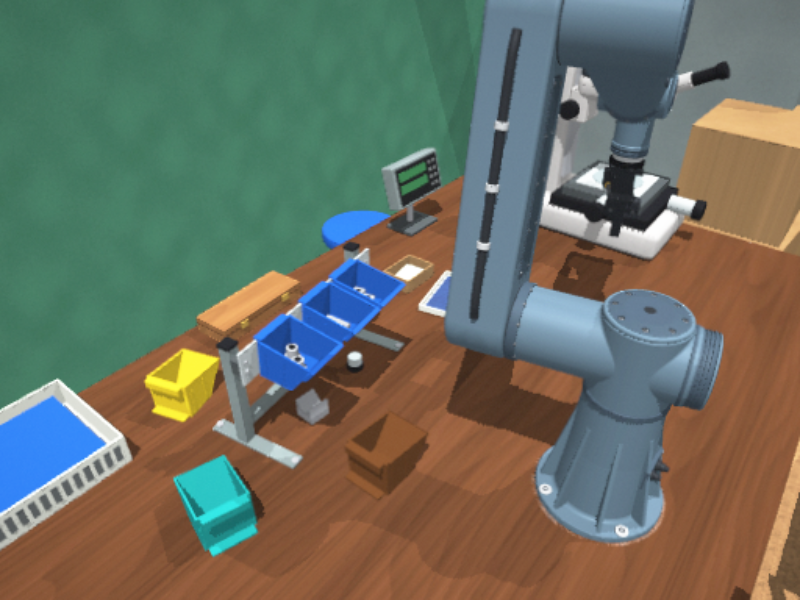

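View pics/top.png

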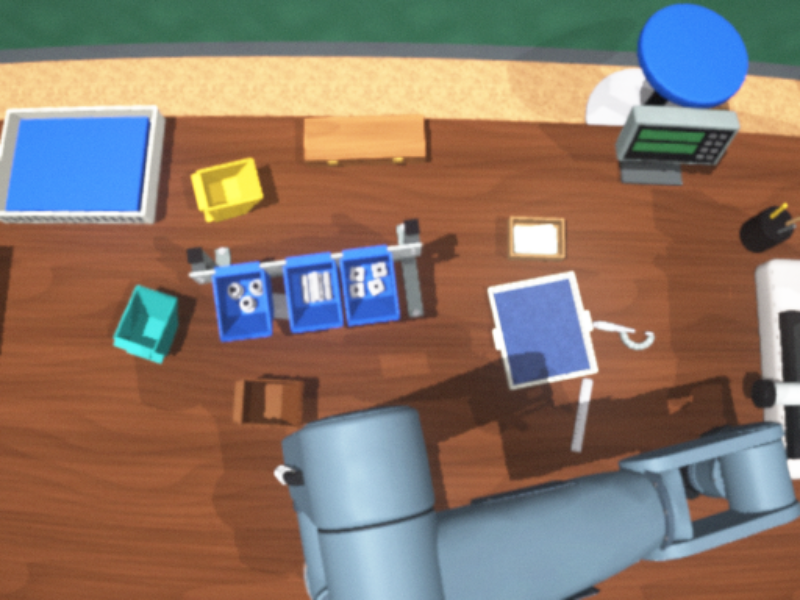

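The side view shows the bushes in the blue bin nearest the side camera, at about (293,350). In the top view that is the left, +y, bin at (243,300). The low tray is at (543,330) in the top view. The larger white crate at far left is not the tray. Next I fit the rail, bin and tray geometry.

```bash
python3 - <<'E'
from h import *
np.set_printoptions(precision=4,suppress=True)
def cloud(n):
    p,d,c=snap(n); K=np.array(c["K"]);v,u=np.mgrid[0:384,0:512]
    a=np.stack([(u-K[0,2])/K[0,0],(v-K[1,2])/K[1,1]],-1);b=a.copy()
    for _ in range(20): b=a/(1+c["k1"]*(b**2).sum(-1,keepdims=True))
    X=np.concatenate([b,np.ones((384,512,1))],-1)*d[...,None]
    return p,(X-np.array(c["t"]))@np.array(c["R"]),d>0
for n in ["top","side"]:
    p,W,ok=cloud(n); hsv=cv2.cvtColor(p,cv2.COLOR_RGB2HSV)
    roi=ok&(W[...,0]>.4)&(W[...,0]<.68)&(W[...,1]>-.2)&(W[...,1]<.36)
    blue=(hsv[...,0]>100)&(hsv[...,0]<130)&(hsv[...,1]>120)
    z=W[...,2]
    # rail grey top
    m=roi&~blue&(z>.222)&(z<.25)&(hsv[...,1]<90)
    P=W[m]; print(n,"rail px",len(P), np.median(P,0))
    if len(P)>10:
        l=cv2.fitLine(P[:,:2].astype(np.float32),cv2.DIST_HUBER,0,.001,.001).ravel(); print("rail line",l,np.degrees(np.arctan2(l[0],l[1])), P[:,:2].min(0),P[:,:2].max(0))
    m=(roi&blue&(z>.15)).astype(np.uint8)
    k,lab,st,ce=cv2.connectedComponentsWithStats(m)
    for i in range(1,k):
        if st[i,4]<100: continue
        P=W[lab==i]; r=cv2.minAreaRect((P[:,:2]*1000).astype(np.float32)); print("bin",st[i,4],r,P[:,2].max())
    # tray
    m=(ok&(W[...,0]>.3)&(W[...,0]<.68)&(W[...,1]>-.55)&(W[...,1]<-.15)&(z<.03)&(hsv[...,0]>100)&(hsv[...,0]<130)&(hsv[...,1]>60)).astype(np.uint8)
    k,lab,st,ce=cv2.connectedComponentsWithStats(m); i=1+st[1:,4].argmax() if k>1 else 0
    if i: P=W[lab==i]; print("liner",st[i,4],cv2.minAreaRect((P[:,:2]*1000).astype(np.float32)),np.median(P[:,2]))
    for s in (0.0,):
        # front rim band and back plate for bush bin
        q=roi&blue&(W[...,1]>.16)&(W[...,1]<.3)
        for lo,hi in((.214,.23),(.233,.245)):
            P=W[q&(z>lo)&(z<hi)]; print("band",lo,len(P),P.min(0) if len(P) else'',P.max(0) if len(P) else '',P.mean(0) if len(P) else '')
    if n=="top": np.save("top.npy",W)
E
```

```text
top rail px 347 [0.5882 0.154  0.2352]
rail line [ 0.1358 -0.9907  0.6027  0.0763] 172.1934 [ 0.5451 -0.0988] [0.6551 0.3215]
bin 1138 ((537.8009643554688, -6.077800750732422), (129.38137817382812, 97.89327239990234), 8.600831031799316) 0.24352438143285077
bin 1214 ((522.7022705078125, 92.97605895996094), (129.1562957763672, 93.50149536132812), 9.078776359558105) 0.24244638915635797
bin 1335 ((502.6756286621094, 218.26629638671875), (128.67572021484375, 95.61540985107422), 8.424991607666016) 0.24401480391045952
liner 2888 ((495.42730712890625, -364.9296569824219), (193.65274047851562, 166.6897735595703), 12.36172103881836) 0.003697837943286799
band 0.214 192 [0.4345 0.1642 0.214 ] [0.557  0.2692 0.2299] [0.4924 0.2169 0.2204]
band 0.233 198 [0.513  0.1769 0.2331] [0.5707 0.2707 0.244 ] [0.5555 0.2274 0.2374]
side rail px 356 [0.5788 0.2815 0.2345]
rail line [ 0.161  -0.987   0.5909  0.1595] 170.73558 [ 0.5434 -0.0988] [0.6571 0.3242]
bin 3526 ((526.1797485351562, 81.63361358642578), (152.71766662597656, 386.28265380859375), 13.933137893676758) 0.24359329958652662
liner 161 ((576.8135375976562, -347.2491455078125), (47.59687805175781, 157.4469451904297), 21.04109001159668) 0.005395105149293184
band 0.214 374 [0.4332 0.1672 0.214 ] [0.5703 0.2744 0.23  ] [0.506  0.2216 0.2206]
band 0.233 172 [0.5121 0.181  0.2332] [0.5719 0.2745 0.2421] [0.5535 0.2305 0.2382]
```

```bash
python3 -m inch '[[0,0,-0.163,0,0,-10,-0.1],[0,0,-0.163,0,0,-10,-0.1],[0,0,-0.163,0,0,-10,-0.1],[0,0,-0.163,0,0,-10,-0.1],[0,0,-0.163,0,0,-10,-0.1],[0,0,-0.163,0,0,-10,-0.1],[0,0,-0.163,0,0,-10,-0.1],[0,0,-0.163,0,0,-10,-0.1]]' 20
cat >> h.py <<'E'
from scipy.spatial.transform import Rotation as Ro
def binR(yaw):
    return Ro.from_euler('z',yaw,degrees=True).as_matrix()
def goal(o,yaw,pitch=0,back=0.):  # bin origin, yaw, outward turn deg -> TCP pose gripping the lip
    B=binR(yaw)@Ro.from_euler('y',pitch,degrees=True).as_matrix()
    s,c=np.sin(np.radians(35)),np.cos(np.radians(35))
    T=B@np.array([[0,c,s],[1,0,0],[0,s,-c]])
    return o+B@np.array([-.1079,0,.0532])+T[:,2]*(.019-back),T
def delta(p,T):
    s=readout.get_obs();R=np.array(s["eef_rot"])
    print("shift mm",np.round((R.T@(p-s["tool_pos"]))*1000,1),"turn",np.round(Ro.from_matrix(R.T@T).as_rotvec(),3),"tcp",np.round(s["tool_pos"],4),"F",np.round(s["wrist_force"],1),"w",s["gripper_width"])
E
python3 - <<'E'
from h import *
B=binR(8.5);o=np.array([.5027,.2183,.158])+B@[.051,0,0];print(o)
print(B@Ro.from_euler('y',10,degrees=True).as_matrix()@[0,0,-1])
p,T=goal(o,8.5,0,.1);print(p,T);delta(p,T)
E
```

```text
clock: 2.3
tool_pos: [0.2312, -0.5264, 0.319]
eef_rot: [[-0.152, 0.988, -0.0], [0.988, 0.152, 0.0], [0.0, -0.0, -1.0]]
wrist_force: [-0.2, -0.6, 0.2]
gripper_width: 0.0393
grip_force: 0.0
[0.55313981 0.22583828 0.158     ]
[-0.1717408  -0.02566683 -0.98480775]
[0.40047563 0.20302246 0.27755132] [[-0.14780941  0.81015437  0.56727619]
 [ 0.98901586  0.12107838  0.08478   ]
 [ 0.          0.57357644 -0.81915204]]
shift mm [695.3 278.   41.5] turn [-0.611 -0.001  0.004] tcp [ 0.2312 -0.5264  0.319 ] F [-0.2 -0.6  0.2] w 0.03929840436923463
```

```bash
python3 -m inch '[[0,0,0,50,20,0,-0.1],[0,0,0,50,20,0,-0.1],[0,0,0,50,20,0,-0.1],[0,0,0,50,20,0,-0.1],[0,0,0,50,20,0,-0.1],[0,0,0,50,20,0,-0.1],[0,0,0,50,20,0,-0.1],[0,0,0,50,20,0,-0.1]]' && python3 -m inch '[[0,0,0,50,20,0,-0.1],[0,0,0,50,20,0,-0.1],[0,0,0,50,20,0,-0.1],[0,0,0,50,20,0,-0.1],[0,0,0,50,20,0,-0.1],[0,0,0,45,18,0,-0.1],[-0.153,0,0,0,0,0,-0.1],[-0.153,0,0,0,0,0,-0.1]]' && python3 -m inch '[[-0.153,0,0,0,0,0,-0.1],[-0.152,0,0,0,0,0,-0.1],[0,0,0,0,0,0,-0.1]]'
python3 - <<'E'
from h import *
np.set_printoptions(precision=4,suppress=True)
p,T=goal(np.array([.5531,.2258,.158]),8.5,0,.1);delta(p,T); print(readout.get_obs()["qpos"])
im,d,c=snap("wrist")
for th in ["bush_bin","bush0","bin_grip","bin_hook","rail_top"]:
    for r in models.place_of("wrist",th)[:5]:
        q=r["point"];i,j=int(round(q[1])),int(round(q[0]))
        z=d[i,j] if 0<=i<384 and 0<=j<512 else 0
        print(th,round(r["score"],2),np.round(q),world(c,q,z) if z>0 else None)
cv2.imwrite("pics/w1.png",im[:,:,::-1]); np.savez("w1.npz",im=im,d=d,**{k:np.array(v) for k,v in c.items()})
E
```

```text
clock: 3.3
tool_pos: [0.331, -0.1058, 0.319]
eef_rot: [[-0.146, 0.989, 0.001], [0.989, 0.146, -0.001], [-0.001, 0.001, -1.0]]
wrist_force: [1.5, -0.9, -0.9]
gripper_width: 0.0397
grip_force: 0.0
clock: 4.3
tool_pos: [0.4049, 0.2026, 0.3181]
eef_rot: [[-0.148, 0.942, 0.3], [0.989, 0.141, 0.045], [-0.0, 0.303, -0.953]]
wrist_force: [0.1, -0.1, 0.3]
gripper_width: 0.0399
grip_force: 0.0
clock: 4.68
tool_pos: [0.4024, 0.2017, 0.3172]
eef_rot: [[-0.147, 0.811, 0.566], [0.989, 0.121, 0.084], [-0.0, 0.572, -0.82]]
wrist_force: [0.3, 0.3, 0.2]
gripper_width: 0.0397
grip_force: 0.0
shift mm [  1.6 -24.1  31.5] turn [-0.002  0.    -0.   ] tcp [0.4024 0.2017 0.3172] F [0.3 0.3 0.2] w 0.0396907273587214
[ 0.2356 -0.6102  2.209  -0.0624  0.9363  0.1089]
bush_bin 0.86 [290. 156.] [0.5569 0.2325 0.1643]
bush_bin 0.79 [ 59. 122.] [0.3278 0.2462 0.0838]
bush_bin 0.67 [327.  86.] [0.5485 0.3098 0.2135]
bush0 0.94 [253. 164.] [0.5013 0.2234 0.172 ]
bush0 0.82 [273. 178.] [0.534  0.2069 0.1679]
bush0 0.74 [276. 140.] [0.5267 0.2494 0.1728]
bin_grip 0.94 [230. 181.] [0.4468 0.2157 0.2183]
bin_grip 0.91 [ 63. 221.] [0.3322 0.1367 0.0597]
bin_grip 0.67 [350. 141.] [0.5635 0.2599 0.2413]
bin_hook 0.97 [356.  83.] [0.572  0.3163 0.2296]
bin_hook 0.73 [ 64. 124.] [0.3328 0.2439 0.0815]
bin_hook 0.58 [340. 171.] [0.5567 0.2292 0.2406]
```

View pics/w1.png

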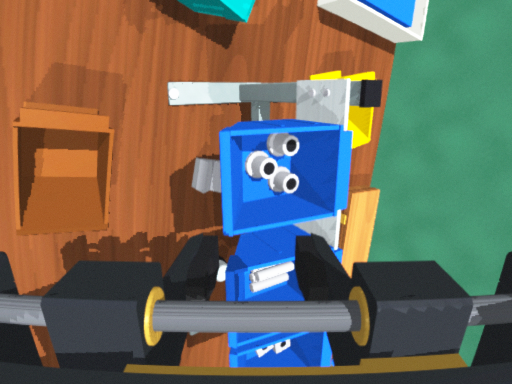

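The wrist view shows the bush bin at about (285,175), with three bushes inside and its front lip along column 228. The fingers straddle the lip lower in the picture. I refine the lip pose from this depth image.

```bash
python3 - <<'E'
from h import *
np.set_printoptions(precision=4,suppress=True)
f=np.load("w1.npz");im,d=f["im"],f["d"];K=f["K"]
v,u=np.mgrid[0:384,0:512];a=np.stack([(u-K[0,2])/K[0,0],(v-K[1,2])/K[1,1]],-1);b=a.copy()
for _ in range(20): b=a/(1+f["k1"]*(b**2).sum(-1,keepdims=True))
W=(np.concatenate([b,np.ones((384,512,1))],-1)*d[...,None]-f["t"])@f["R"]
hsv=cv2.cvtColor(im,cv2.COLOR_RGB2HSV);blue=(hsv[...,0]>100)&(hsv[...,0]<130)&(hsv[...,1]>120)&(d>0)&(v<236)&(u>210)
o=np.array([.5531,.2258,.158]);L=(W-o)@binR(8.5)*1000  # bin frame mm
m=blue&(np.abs(L[...,1])<35)&(L[...,2]>60)&(L[...,2]<72)&(L[...,0]<-80)
P=L[m];print("lip top",len(P),np.median(P,0),np.percentile(P[:,0],[2,98]))
l=cv2.fitLine(P[:,:2].astype(np.float32),cv2.DIST_HUBER,0,.01,.01).ravel();print("dev deg",np.degrees(np.arctan(-l[0]/l[1])))
m=blue&(np.abs(L[...,1])<35)&(L[...,2]>74)&(L[...,0]>-20);P=L[m];print("plate",len(P),np.median(P,0),np.percentile(P[:,0],[2,98]))
l=cv2.fitLine(P[:,:2].astype(np.float32),cv2.DIST_HUBER,0,.01,.01).ravel();print("dev deg",np.degrees(np.arctan(-l[0]/l[1])))
for s in(-1,1):
    m=blue&(L[...,1]*s>36)&(L[...,1]*s<60)&(L[...,2]>60)&(L[...,2]<70)&(L[...,0]>-90)&(L[...,0]<-15);P=L[m];print("side",s,len(P),np.percentile(P[:,1],[2,50,98]),np.median(P[:,2]))
m=blue&(np.abs(L[...,1])<40)&(L[...,2]<10)&(L[...,2]>-10)&(L[...,0]>-65)&(L[...,0]<-5);P=L[m];print("floor",len(P),np.median(P[:,2]))
E
```

```text
lip top 127 [-107.1979    5.6622   60.5453] [-108.989  -105.8907]
dev deg 0.6522532
plate 1231 [ 4.3921  2.1973 82.5787] [-0.5857 16.4854]
dev deg 1.7509848
side -1 389 [-43.7864 -39.9938 -39.1983] 64.70609742051705
side 1 271 [43.5954 46.3644 47.9098] 65.5436322454225
floor 1460 2.444062858622795
```

```bash
python3 -m inch '[[0,0,0,3,-24,31,-0.1],[0,0,0.01,0,0,0,-0.1],[0,0,0,0,0,25,-0.1],[0,0,0,0,0,25,-0.1],[0,0,0,0,0,25,-0.1],[0,0,0,0,0,12,-0.1],[0,0,0,0,0,0,-0.1]]'
python3 - <<'E'
from h import *
p,T=goal(np.array([.5528,.2278,.158]),9,0,0);delta(p,T)
im,d,c=snap("wrist");cv2.imwrite("pics/w2.png",im[:,:,::-1])
im,d,c=snap("side");cv2.imwrite("pics/s2.png",cv2.resize(im[150:300,80:280],(800,600))[:,:,::-1])
E
```

```text
clock: 5.85
tool_pos: [0.4519, 0.2116, 0.2083]
eef_rot: [[-0.138, 0.812, 0.567], [0.99, 0.11, 0.084], [0.006, 0.573, -0.82]]
wrist_force: [0.2, -0.1, 0.6]
gripper_width: 0.0398
grip_force: 0.0
shift mm [ 0.2 -3.1 13.4] turn [-0.001  0.006 -0.019] tcp [0.4519 0.2116 0.2083] F [ 0.2 -0.1  0.6] w 0.039757368175651835
```

View pics/s2.png

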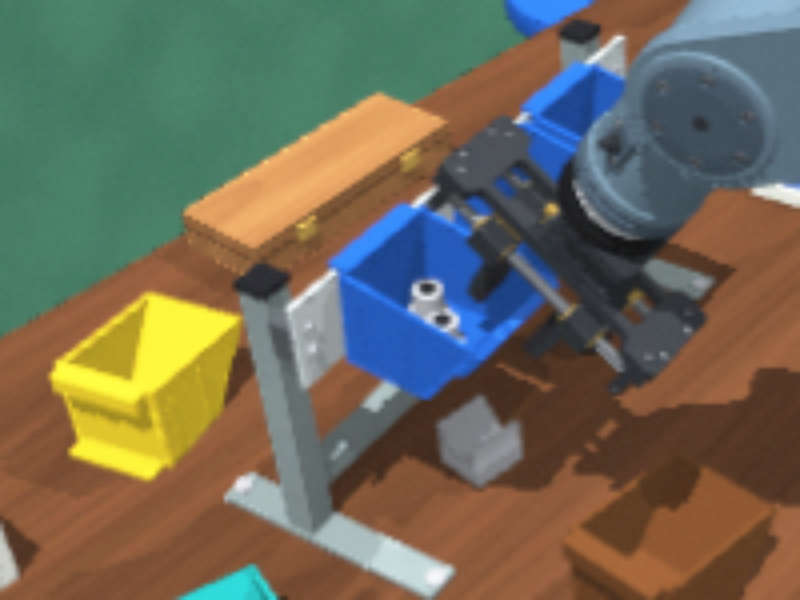

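The inner finger is inside the bin at about (490,275) and the outer finger outside the lip at (545,340). I seat the fingers and close.

```bash
python3 -m inch '[[0,0,-0.019,0,-3,0,-0.1],[0,0,0,0,0,13,-0.1],[0,0,0,0,0,0,-0.4],[0,0,0,0,0,0,-0.7],[0,0,0,0,0,0,-1],[0,0,0,0,0,0,-1],[0,0,0,0,0,0,-1]]' 40
python3 - <<'E'
from h import *
p,T=goal(np.array([.5528,.2278,.158]),9,0,0);delta(p,T);print(readout.get_obs()["grip_force"],readout.get_obs()["wrist_torque"])
E
```

```text
clock: 6.82
tool_pos: [0.4561, 0.2126, 0.1961]
eef_rot: [[-0.154, 0.809, 0.567], [0.988, 0.129, 0.084], [-0.005, 0.574, -0.819]]
wrist_force: [-6.1, -2.3, 4.1]
gripper_width: 0.0092
grip_force: 39.6
shift mm [-0.1  0.5  0.9] turn [-0.     0.006  0.001] tcp [0.4561 0.2126 0.1961] F [-6.1 -2.3  4.1] w 0.009217900684969521
39.61054174345918 [-0.10257277  0.1359787  -0.05967752]
```

Gripped: 9.2 mm opening at 40 N. Now I swing the lower end out about the rail's top edge.

```bash
python3 -m inch '[[0.0349,0,0,0,0.9,-3.6,-1],[0.0349,0,0,0,0.9,-3.6,-1],[0.0349,0,0,0,0.9,-3.6,-1],[0.0349,0,0,0,0.9,-3.6,-1],[0,0,0,0,0,0,-1]]'
python3 - <<'E'
from h import *
p,T=goal(np.array([.5528,.2278,.158]),9,8);
B=binR(9);h=np.array([.5528,.2278,.158])+B@[.003,0,.077];o=h-B@Ro.from_euler('y',8,degrees=True).as_matrix()@[.003,0,.077]
p,T=goal(o,9,8);delta(p,T);print(readout.get_obs()["wrist_torque"])
E
```

```text
clock: 7.45
tool_pos: [0.4534, 0.2122, 0.2118]
eef_rot: [[-0.154, 0.878, 0.453], [0.988, 0.139, 0.066], [-0.005, 0.458, -0.889]]
wrist_force: [1.6, -0.4, 2.6]
gripper_width: 0.0092
grip_force: 39.3
shift mm [-0.1 -1.6  1.3] turn [ 0.004  0.006 -0.   ] tcp [0.4534 0.2122 0.2118] F [ 1.6 -0.4  2.6] w 0.00917603543011326
[ 0.14681373 -0.78176749  0.00187241]
```

```bash
python3 -m inch '[[0.0349,0,0,0,0.3,-3.5,-1],[0.0349,0,0,0,0.3,-3.5,-1],[0.0349,0,0,0,0.3,-3.5,-1],[0,0,0,0,0,0,-1]]'
python3 - <<'E'
from h import *
B=binR(9);h=np.array([.5528,.2278,.158])+B@[.003,0,.077]
o=h-B@Ro.from_euler('y',14,degrees=True).as_matrix()@[.003,0,.077]
p,T=goal(o,9,14);delta(p,T);print(readout.get_obs()["wrist_torque"])
im,d,c=snap("side");cv2.imwrite("pics/s3.png",cv2.resize(im[180:270,130:250],(800,600),interpolation=cv2.INTER_CUBIC)[:,:,::-1])
E
```

```text
clock: 7.95
tool_pos: [0.4517, 0.2119, 0.2229]
eef_rot: [[-0.153, 0.919, 0.363], [0.988, 0.144, 0.052], [-0.005, 0.367, -0.93]]
wrist_force: [9.4, 1.4, 2.0]
gripper_width: 0.009
grip_force: 39.3
shift mm [-0.1 -1.8  1.3] turn [ 0.009  0.005 -0.001] tcp [0.4517 0.2119 0.2229] F [9.4 1.4 2. ] w 0.00895568663874669
[ 0.30318068 -1.8174141   0.08752669]
```

View pics/s3.png

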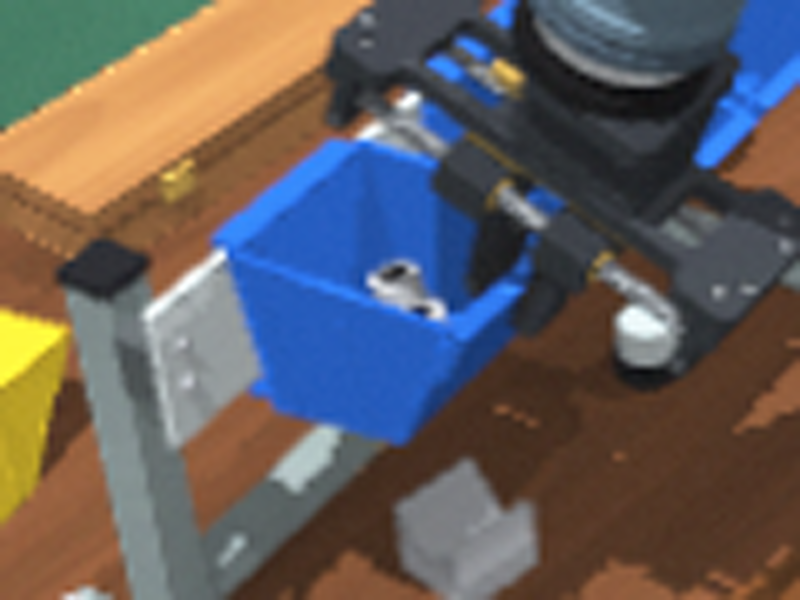

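The bin has turned out, with the heel at (262,385) in front of the rail and the hook still on the rail. The +9 N x force suggests the nib is lightly pulling on the rail, so I ease toward the rail and finish the turn.

```bash
python3 -m inch '[[0,0,0,0,1.5,-0.3,-1],[0.0349,0,0,0,0.9,-3.6,-1],[0.0349,0,0,0,0.9,-3.6,-1],[0.0175,0,0,0,0.4,-1.8,-1],[0,0,0,0,0,0,-1]]'
python3 - <<'E'
from h import *
B=binR(9);h=np.array([.5528,.2278,.158])+B@[.003,0,.077]
o=h-B@Ro.from_euler('y',19,degrees=True).as_matrix()@[.003,0,.077]
p,T=goal(o,9,19);delta(p,T);print(readout.get_obs()["wrist_torque"])
im,d,c=snap("side");cv2.imwrite("pics/s4.png",cv2.resize(im[180:270,130:250],(800,600),interpolation=cv2.INTER_CUBIC)[:,:,::-1])
E
```

```text
clock: 8.62
tool_pos: [0.452, 0.212, 0.2323]
eef_rot: [[-0.153, 0.947, 0.282], [0.988, 0.148, 0.039], [-0.005, 0.284, -0.959]]
wrist_force: [10.0, 2.2, 0.3]
gripper_width: 0.0092
grip_force: 39.5
shift mm [-0.1 -2.8  1.2] turn [ 0.009  0.005 -0.002] tcp [0.452  0.212  0.2323] F [10.   2.2  0.3] w 0.00919097325922871
[ 0.35121458 -2.10489794  0.06409727]
```

View pics/s4.png

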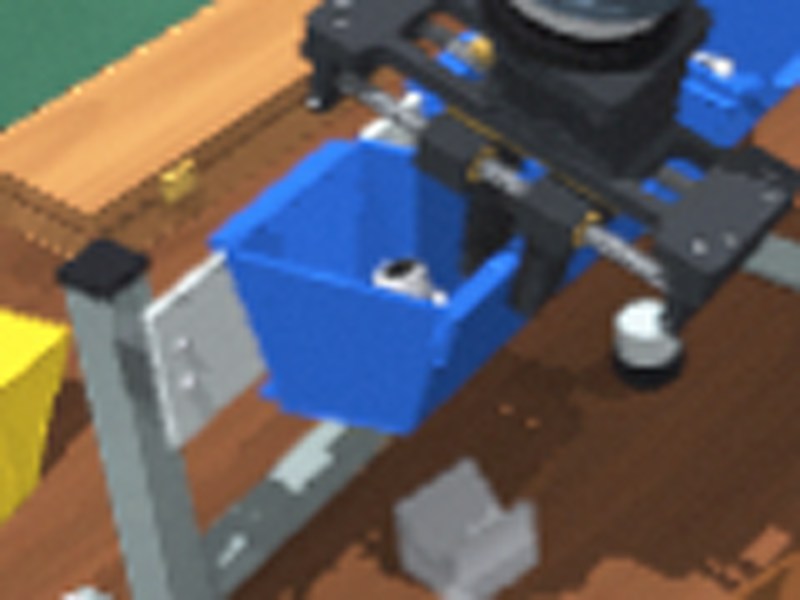

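```bash
python3 -m inch '[[0,0,0,0,1.5,0.4,-1],[0,0,0,0,0,0,-1]]'; python3 -m inch '[[0,0,0,0,1.4,-4.8,-1],[0,0,0,0,1.4,-4.8,-1],[0,0,0,0,0,0,-1]]'
```

```text
clock: 8.93
tool_pos: [0.4519, 0.212, 0.2313]
eef_rot: [[-0.154, 0.948, 0.278], [0.988, 0.149, 0.038], [-0.005, 0.281, -0.96]]
wrist_force: [6.0, 1.6, 3.3]
gripper_width: 0.0093
grip_force: 40.1
clock: 9.3
tool_pos: [0.4536, 0.212, 0.2409]
eef_rot: [[-0.153, 0.947, 0.281], [0.988, 0.148, 0.039], [-0.005, 0.284, -0.959]]
wrist_force: [25.9, 6.0, -12.4]
gripper_width: 0.0086
grip_force: 40.2
```

```bash
cat >> h.py <<'E'
def cloud(n):
    p,d,c=snap(n); K=np.array(c["K"]);v,u=np.mgrid[0:384,0:512]
    a=np.stack([(u-K[0,2])/K[0,0],(v-K[1,2])/K[1,1]],-1);b=a.copy()
    for _ in range(20): b=a/(1+c["k1"]*(b**2).sum(-1,keepdims=True))
    X=np.concatenate([b,np.ones((384,512,1))],-1)*d[...,None]
    W=(X-np.array(c["t"]))@np.array(c["R"])
    h=cv2.cvtColor(p,cv2.COLOR_RGB2HSV)
    return p,W,d>0,(h[...,0]>100)&(h[...,0]<130)&(h[...,1]>120)&(d>0)
E
python3 - <<'E'
from h import *
np.set_printoptions(precision=4,suppress=True)
s=readout.get_obs();R=np.array(s["eef_rot"]);print(s["wrist_force"],s["wrist_torque"])
p,W,ok,bl=cloud("wrist");cv2.imwrite("pics/w5.png",p[:,:,::-1])
o=np.array([.5528,.2278,.158]);L=(W-o)@binR(9)*1000
ks=np.zeros(bl.shape,bool)
# local normals
N=np.cross(cv2.Sobel(L,cv2.CV_64F,1,0,ksize=5),cv2.Sobel(L,cv2.CV_64F,0,1,ksize=5));N/=np.linalg.norm(N,axis=-1,keepdims=True)+1e-9
m=bl&(np.abs(L[...,1])<34)&(L[...,2]<90)&(L[...,2]>-40)&(L[...,0]>-125)&(L[...,0]<20)&(np.abs(N[...,1])<.12)
ang=np.degrees(np.arctan2(N[...,0],N[...,2]))%180
h,e=np.histogram(ang[m],np.arange(0,181,3));print([(int(a),int(b)) for a,b in zip(e,h) if b>25])
# expected level: floor 0(or180), back wall 90, front wall inner 
for lo,hi in((5,35),(95,125)):
    P=L[m&(ang>lo)&(ang<hi)]
    if len(P)>30:
        c=np.median(P,0);
        for _ in range(3):
            u,S,V=np.linalg.svd(P-P.mean(0),full_matrices=False);r=np.abs((P-P.mean(0))@V[2]);P=P[r<1.5] if (r<1.5).sum()>20 else P
        print(lo,len(P),P.mean(0),V[2],np.degrees(np.arctan2(V[2][0],V[2][2]))%180)
E
```

```text
[ 25.8524   5.9525 -12.3672] [ 0.5836 -2.7761  0.1003]
[(9, 46), (12, 139), (15, 277), (18, 252), (21, 106), (24, 41), (39, 51), (42, 34), (66, 28), (69, 32), (87, 30), (90, 81), (93, 132), (96, 211), (99, 304), (102, 373), (105, 397), (108, 416), (111, 336), (114, 295), (117, 231), (120, 174), (123, 106), (126, 85), (129, 52), (132, 36)]
5 205 [10.8827 -1.0388 80.5014] [ 0.7182  0.0416 -0.6946] 134.0408254471602
95 2840 [-5.0557 -1.3106 55.4838] [-0.946   0.0014  0.3243] 108.9213373824333
```

View pics/w5.png

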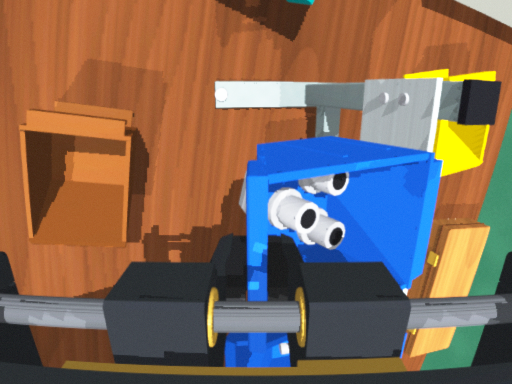

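```bash
python3 - <<'E'
from h import *
np.set_printoptions(precision=4,suppress=True)
o=np.array([.5528,.2278,.158])
for n in ("wrist","side"):
    p,W,ok,bl=cloud(n);L=(W-o)@binR(9)*1000;h=cv2.cvtColor(p,cv2.COLOR_RGB2HSV)
    m=ok&~bl&(h[...,1]<80)&(L[...,1]>52)&(L[...,1]<85)&(L[...,2]>12)&(L[...,2]<72)&(np.abs(L[...,0])<20)
    P=L[m];print(n,"rail face",len(P),np.percentile(P[:,0],[5,25,50,75,95]))
    u,S,V=np.linalg.svd(P-P.mean(0),full_matrices=False);print(P.mean(0),V[2])
    m=ok&~bl&(h[...,1]<80)&(L[...,1]>52)&(L[...,1]<85)&(L[...,2]>74)&(L[...,2]<84)&(np.abs(L[...,0])<20);P=L[m]
    if len(P): print("rail top",len(P),P.mean(0))
    # bin plate top
    m=bl&(np.abs(L[...,1])<36)&(L[...,2]>78)&(L[...,0]>-25);P=L[m]
    if len(P): print("high blue",len(P),P.mean(0),P.max(0))
s=readout.get_obs();print("TCP in L",(s["tool_pos"]-o)@binR(9)*1000)
im=cv2.resize(p[180:270,130:250],(800,600),interpolation=cv2.INTER_CUBIC);cv2.imwrite("pics/s5.png",im[:,:,::-1])
E
```

```text
wrist rail face 3031 [7.0634 8.0597 8.4464 8.8121 9.3108]
[ 8.3825 68.8048 45.6737] [1.     0.0069 0.0004]
rail top 548 [ 9.4915 68.6446 76.7217]
high blue 2306 [ 8.2329  2.1092 81.4168] [21.304  35.9884 85.5302]
side rail face 160 [3.6935 5.128  5.7782 6.568  7.6539]
[ 5.8756 68.7539 42.9695] [-0.9999  0.0155  0.0034]
rail top 20 [ 6.7132 69.4228 76.8955]
high blue 104 [ 5.9371  2.3815 81.4672] [18.8823 35.5985 86.2104]
TCP in L [-100.5208   -0.0377   82.633 ]
```

View pics/s5.png

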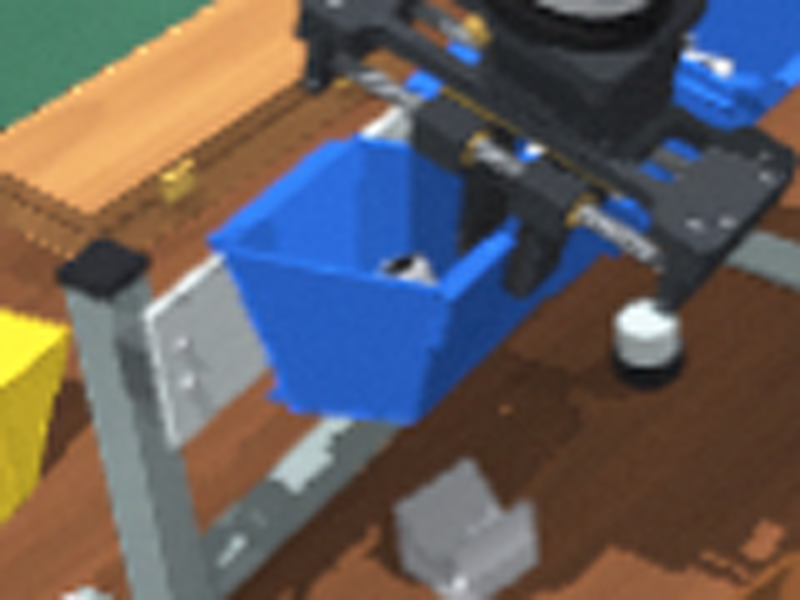

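The rail face is about 7 mm further back than I assumed, so my path pulled the nib against the rail and the fingers slid about 10 mm up the lip. The heel is clear at 18.9° and the hook is still on the rail. I raise the grip force, ease toward the rail and read the forces.

```bash
python3 -m inch '[[0,0,0,0,0,0,-1],[0,0,0,0,1,0.3,-1],[0,0,0,0,1,0.3,-1],[0,0,0,0,0,0,-1]]' 60;  python3 -m inch '[[0,0,0,0,1,0.3,-1],[0,0,0,0,1,0.3,-1],[0,0,0,0,0,0,-1]]'
```

```text
clock: 9.95
tool_pos: [0.4535, 0.2121, 0.2399]
eef_rot: [[-0.153, 0.949, 0.276], [0.988, 0.149, 0.038], [-0.005, 0.279, -0.96]]
wrist_force: [10.2, 1.7, -4.2]
gripper_width: 0.0083
grip_force: 60.0
clock: 10.32
tool_pos: [0.4538, 0.2123, 0.2394]
eef_rot: [[-0.154, 0.95, 0.272], [0.988, 0.149, 0.037], [-0.005, 0.274, -0.962]]
wrist_force: [-1.1, -1.5, 0.9]
gripper_width: 0.0085
grip_force: 60.1
```

```bash
python3 -m inch '[[0,0,0,0,1,-3.4,-1],[0,0,0,0,0,0,-1]]';  python3 -m inch '[[0,0,0,0,1,-3.4,-1],[0,0,0,0,0,0,-1]]'
```

```text
clock: 10.58
tool_pos: [0.4538, 0.2123, 0.2427]
eef_rot: [[-0.154, 0.95, 0.272], [0.988, 0.149, 0.037], [-0.005, 0.274, -0.962]]
wrist_force: [3.0, 0.3, -4.1]
gripper_width: 0.0085
grip_force: 60.0
clock: 10.82
tool_pos: [0.4539, 0.2124, 0.2464]
eef_rot: [[-0.154, 0.95, 0.272], [0.988, 0.149, 0.037], [-0.005, 0.274, -0.962]]
wrist_force: [2.8, 0.4, -4.1]
gripper_width: 0.0088
grip_force: 60.0
```

```bash
python3 -m inch '[[0,0,0,0,1,-3.8,-1],[0,0,0,0,1,-3.8,-1],[0,0,0,0,1,-3.8,-1],[0,0,0,0,0,0,-1]]';  python3 -m inch '[[0,0,0,0,1.4,-4.8,-1],[0,0,0,0,2.7,-9.6,-1],[0,0,0,0,2.7,-9.6,-1],[0,0,0,0,2.7,-9.6,-1],[0,0,0,0,0,0,-1]]'
python3 - <<'E'
from h import *
s=readout.get_obs();print(s["wrist_force"])
p,W,ok,bl=cloud("wrist");q=cv2.resize(p,(400,300));p2,_,_,_=cloud("side");cv2.imwrite("pics/w6.png",np.hstack([q,cv2.resize(p2[150:270,110:270],(400,300))])[:,:,::-1])
E
```

```text
clock: 11.32
tool_pos: [0.4536, 0.2125, 0.2586]
eef_rot: [[-0.154, 0.95, 0.272], [0.988, 0.149, 0.037], [-0.005, 0.275, -0.962]]
wrist_force: [0.7, 0.5, -4.7]
gripper_width: 0.0083
grip_force: 60.1
clock: 11.95
tool_pos: [0.4547, 0.2128, 0.2953]
eef_rot: [[-0.154, 0.949, 0.276], [0.988, 0.149, 0.038], [-0.005, 0.278, -0.961]]
wrist_force: [0.2, 1.0, -4.6]
gripper_width: 0.0088
grip_force: 60.1
[ 0.1571982   0.99178665 -4.61175413]
```

View pics/w6.png

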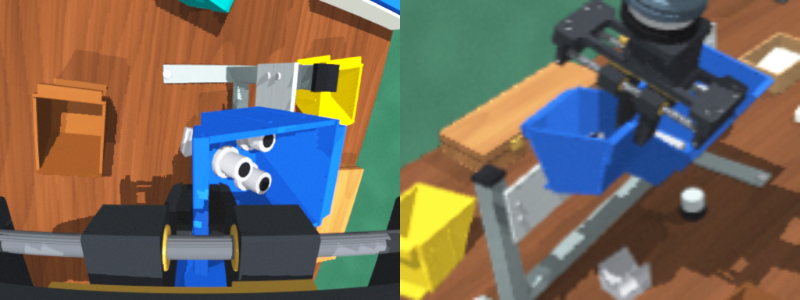

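The bin is off the rail with all three bushes in it. Now I go up, back, level it, and travel.

```bash
python3 -m inch '[[0,0,0,0,7,-24,-1],[0,0,0,0,7,-24,-1],[0,0,0,0,-15,-4,-1],[0,0,0,0,-15,-4,-1],[-0.083,0,0,0,0,0,-1],[-0.083,0,0,0,0,0,-1],[-0.082,0,0,0,0,0,-1],[-0.082,0,0,0,0,0,-1]]'; python3 -m inch '[[0,0,0,-15,0,0,-1],[0,0,0,-30,0,0,-1],[0,0,0,-40,0,0,-1],[0,0,0,-40,0,0,-1],[0,0,0,-40,0,0,-1],[0,0,0,-40,0,0,-1],[0,0,0,-40,0,0,-1],[0,0,0,-40,0,0,-1]]'; python3 -m inch '[[0,0,0,-40,0,0,-1],[0,0,0,-40,0,0,-1],[0,0,0,-40,0,0,-1],[0,0,0,-40,0,0,-1],[0,0,0,-40,0,0,-1],[0,0,0,-40,0,0,-1],[0,0,0,-20,0,0,-1],[0,0,0,0,0,0,-1]]'
python3 - <<'E'
from h import *
T=goal(np.zeros(3),12.4)[1];delta(np.array([.420,-.381,.34]),T);print(readout.get_obs()["qpos"])
E
```

```text
clock: 13.05
tool_pos: [0.423, 0.208, 0.3423]
eef_rot: [[-0.154, 0.809, 0.567], [0.988, 0.129, 0.084], [-0.005, 0.573, -0.82]]
wrist_force: [0.3, -0.7, -5.1]
gripper_width: 0.0088
grip_force: 60.1
clock: 14.05
tool_pos: [0.4668, -0.0751, 0.344]
eef_rot: [[-0.153, 0.81, 0.565], [0.988, 0.129, 0.083], [-0.006, 0.571, -0.821]]
wrist_force: [0.1, 0.3, -4.9]
gripper_width: 0.0086
grip_force: 60.1
clock: 15.05
tool_pos: [0.5067, -0.3319, 0.3447]
eef_rot: [[-0.152, 0.811, 0.565], [0.988, 0.127, 0.083], [-0.004, 0.571, -0.821]]
wrist_force: [-1.0, -0.1, -4.5]
gripper_width: 0.0087
grip_force: 60.1
shift mm [-35.4 -79.3 -49.2] turn [-0.004  0.04  -0.05 ] tcp [ 0.5067 -0.3319  0.3447] F [-1.  -0.1 -4.5] w 0.008714175470829597
[-1.06859353 -0.0605978   1.75915458  0.59573281  1.26419682 -1.3552768 ]
```

```bash
python3 -m inch '[[0,0.04,-0.05,0,0,0,-1],[0,0,0,-15,-27,-17,-1],[0,0,0,-15,-26,-16,-1],[0,0,0,-6,-26,-16,-1],[0,0,0,0,-23,33,-1],[0,0,0,0,-23,33,-1],[0,0,0,0,-23,33,-1],[0,0,0,0,-23,33,-1]]'; python3 -m inch '[[0,0,0,0,-23,33,-1],[0,0,0,0,-12,17,-1],[0,0,0,0,0,0,-1]]'
cat > m.py <<'E'
from h import *
np.set_printoptions(precision=4,suppress=True)
T=goal(np.zeros(3),12.4)[1];delta(np.array([.420,-.381,.10]),T)
p,W,ok,bl=cloud("top")
z=W[...,2];roi=(W[...,0]>.34)&(W[...,0]<.66)&(W[...,1]>-.52)&(W[...,1]<-.22)
P=W[roi&bl&(z>.05)];print("bin",len(P),cv2.minAreaRect((P[:,:2]*1000).astype(np.float32)),np.percentile(P[:,2],[1,99]))
h=cv2.cvtColor(p,cv2.COLOR_RGB2HSV)
P=W[roi&ok&(z>-.005)&(z<.024)&((h[...,1]<60)&(h[...,2]>150))]
r=cv2.minAreaRect((P[:,:2]*1000).astype(np.float32));print("white",len(P),r,P.min(0),P.max(0))
q=p[int(130):300,270:440]
p2,W2,ok2,bl2=cloud("wrist")
B=binR(12.4);L=W2@B*1000  # yaw-aligned
N=np.cross(cv2.Sobel(L,cv2.CV_64F,1,0,ksize=5),cv2.Sobel(L,cv2.CV_64F,0,1,ksize=5));N/=np.linalg.norm(N,axis=-1,keepdims=True)+1e-9
t=readout.get_obs()["tool_pos"]@B*1000;L=L-t
m=bl2&(np.abs(L[...,1])<34)&(L[...,0]>0)&(L[...,0]<125)&(L[...,2]>-60)&(L[...,2]<60)&(np.abs(N[...,1])<.3)&(np.abs(N[...,0])>.75)
P=L[m&(L[...,0]>60)&(L[...,2]<35)]
for _ in range(3):
    V=np.linalg.svd(P-P.mean(0),full_matrices=False)[2];P=P[np.abs((P-P.mean(0))@V[2])<2]
print("back wall rel TCP",len(P),P.mean(0),V[2],"tilt",np.degrees(np.arctan(-V[2][2]/V[2][0])),"yaw+",np.degrees(np.arctan(V[2][1]/V[2][0])))
m=bl2&(np.abs(L[...,1])<60)&(L[...,0]>92)&(L[...,0]<130)&(L[...,2]>10)&(L[...,2]<70);P=L[m];print("plate z",len(P),np.percentile(P[:,2],[50,90,98]) if len(P) else 0)
cv2.imwrite("pics/p%d.png"%int(readout.get_obs()["clock"]*10),np.hstack([cv2.resize(q,(400,400)),cv2.resize(p2,(400,400))])[:,:,::-1])
E
python3 m.py; ls pics
```

```text
clock: 16.05
tool_pos: [0.4246, -0.385, 0.179]
eef_rot: [[-0.217, 0.801, 0.558], [0.976, 0.179, 0.122], [-0.002, 0.571, -0.821]]
wrist_force: [-0.1, -0.9, -4.5]
gripper_width: 0.0081
grip_force: 60.1
clock: 16.42
tool_pos: [0.4244, -0.3847, 0.1181]
eef_rot: [[-0.217, 0.801, 0.558], [0.976, 0.177, 0.125], [0.002, 0.572, -0.82]]
wrist_force: [0.6, 0.3, -4.1]
gripper_width: 0.0086
grip_force: 60.1
shift mm [  4.5 -13.2  12.8] turn [-0.002 -0.003  0.001] tcp [ 0.4244 -0.3847  0.1181] F [ 0.6  0.3 -4.1] w 0.00860884246503656
bin 957 ((470.7715148925781, -374.12164306640625), (142.70474243164062, 94.8737564086914), 10.820283889770508) [0.07   0.2209]
white 727 ((503.55645751953125, -387.8482971191406), (223.5656280517578, 257.019287109375), 13.121176719665527) [ 0.3736 -0.5198 -0.0049] [ 0.624  -0.2516  0.0239]
back wall rel TCP 6312 [99.1387 -1.1524  5.0067] [-1.     -0.0045  0.0061] tilt 0.34845683410066763 yaw+ 0.255576697767142
plate z 4912 [25.992  34.6162 35.1194]
a.png
p165.png
s2.png
s3.png
s4.png
s5.png
side.png
top.png
w1.png
w2.png
w5.png
w6.png
```

```bash
python3 -m inch '[[-0.006,0,0,4,-3,-2,-1],[0,0,0,0,-9,12,-1],[0,0,0,0,-9,12,-1],[0,0,0,0,-6,9,-1],[0,0,0,0,-4,6,-1],[0,0,0,0,-2.3,3.3,-1],[0,0,0,0,0,0,-1]]'; python3 m.py
```

```text
clock: 17.4
tool_pos: [0.4198, -0.3827, 0.0667]
eef_rot: [[-0.217, 0.797, 0.564], [0.976, 0.177, 0.125], [-0.001, 0.577, -0.817]]
wrist_force: [0.3, 0.2, -5.2]
gripper_width: 0.0087
grip_force: 60.1
shift mm [  1.6  19.7 -26.9] turn [ 0.004 -0.001  0.002] tcp [ 0.4198 -0.3827  0.0667] F [ 0.3  0.2 -5.2] w 0.00873252284402564
bin 560 ((467.8108215332031, -372.4661865234375), (134.97552490234375, 94.09555053710938), 10.970799446105957) [0.0506 0.1695]
white 879 ((531.692626953125, -382.1565246582031), (278.93353271484375, 257.407470703125), 12.182730674743652) [ 0.3737 -0.5197 -0.005 ] [ 0.6599 -0.2512  0.0239]
back wall rel TCP 6191 [99.1181 -0.5876  5.4172] [-1.     -0.005   0.0005] tilt 0.02713604493107941 yaw+ 0.2871528400319815
plate z 4429 [24.5814 33.7449 35.2906]
```

```bash
ls -t pics | head -1; cp pics/$(ls -t pics | head -1) pics/place.png
```

```text
p175.png
```

View pics/place.png

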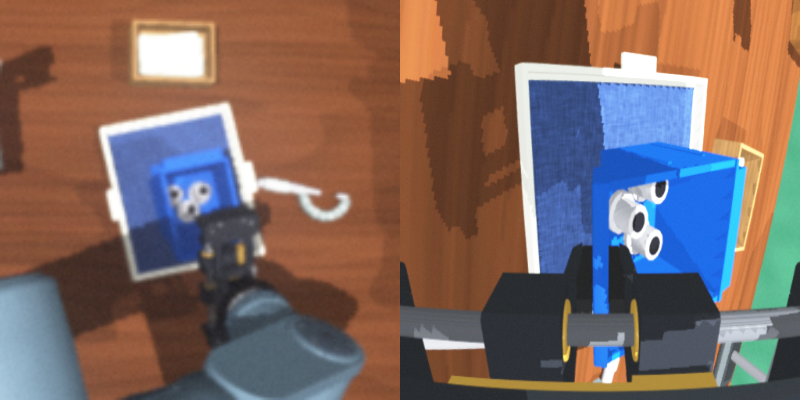

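The bin hangs level, well inside the tray outline, with three bushes visible. I lower it gently.

```bash
python3 -m inch '[[0,0,0,0,-1.7,2.5,-1],[0,0,0,0,-1.7,2.5,-1],[0,0,0,0,-1.7,2.5,-1],[0,0,0,0,-1.7,2.5,-1],[0,0,0,0,-0.6,0.8,-1],[0,0,0,0,-0.6,0.8,-1],[0,0,0,0,0,0,-1]]'; python3 -m inch '[[0,0,0,0,-0.6,0.8,-1],[0,0,0,0,0,0,-1]]';  python3 -m inch '[[0,0,0,0,-0.6,0.8,-1],[0,0,0,0,0,0,-1]]'
```

```text
clock: 18.38
tool_pos: [0.42, -0.3828, 0.0528]
eef_rot: [[-0.217, 0.797, 0.564], [0.976, 0.177, 0.124], [-0.001, 0.577, -0.817]]
wrist_force: [-0.9, 0.3, -5.3]
gripper_width: 0.0085
grip_force: 60.1
clock: 18.62
tool_pos: [0.4199, -0.3828, 0.0518]
eef_rot: [[-0.217, 0.797, 0.564], [0.976, 0.177, 0.124], [-0.001, 0.577, -0.817]]
wrist_force: [-0.0, -0.7, -5.2]
gripper_width: 0.0084
grip_force: 60.1
clock: 18.88
tool_pos: [0.4199, -0.3828, 0.0508]
eef_rot: [[-0.217, 0.797, 0.564], [0.976, 0.177, 0.124], [-0.001, 0.577, -0.817]]
wrist_force: [0.2, 0.4, -4.6]
gripper_width: 0.0088
grip_force: 60.1
```

```bash
for i in 1 2; do python3 -m inch '[[0,0,0,0,-0.4,0.5,-1],[0,0,0,0,0,0,-1]]' | egrep "tool_pos|force: \["; done
```

```text
tool_pos: [0.4199, -0.3829, 0.0502]
wrist_force: [-0.7, -0.4, -5.0]
tool_pos: [0.42, -0.383, 0.0499]
wrist_force: [-1.4, 0.6, -1.6]
```

```bash
python3 -m inch '[[0,0,0,0,-0.4,0.5,-1],[0,0,0,0,0,0,-1]]' | egrep "tool_pos|force: \["; python3 -c "
from h import *;print(readout.get_obs()['wrist_torque'])"
```

```text
tool_pos: [0.4201, -0.3831, 0.0497]
wrist_force: [-3.9, 2.6, 4.3]
[0.18259594 0.31321767 0.3303684 ]
```

```bash
python3 -m inch '[[0,0,0,0,0,0,-1],[0,0,0,0,0,0,-0.75],[0,0,0,0,0,0,-0.6],[0,0,0,0,0,0,-0.5],[0,0,0,0,0,0,-0.5],[0,0,0,0,0,-3,-0.5],[0,0,0,0,0,-10,-0.5]]' 5;python3 -m inch '[[0,0,0,0,0,-20,-0.5],[0,0,0,0,0,-30,-0.5],[0,0,0,0,0,-30,-0.5],[0,0,0,0,0,-30,-0.5],[0,0,0,0,-20,-30,-0.5],[0,0,0,0,-20,-30,-0.5],[0,0,0,0,0,0,-0.5]]'; python3 - <<'E'
from h import *
np.set_printoptions(precision=4,suppress=True)
p,W,ok,bl=cloud("top");z=W[...,2]
roi=(W[...,0]>.34)&(W[...,0]<.66)&(W[...,1]>-.52)&(W[...,1]<-.22)
P=W[roi&bl&(z>.045)];print("bin",len(P),cv2.minAreaRect((P[:,:2]*1000).astype(np.float32)),np.percentile(P[:,2],[50,99]))
p2,W2,_,_=cloud("wrist")
for r in models.place_of("top","bush0")[:5]: print(r,W[int(r["point"][1]),int(r["point"][0])])
cv2.imwrite("pics/end.png",np.hstack([cv2.resize(p[90:300,120:440],(400,400)),cv2.resize(p2,(400,400))])[:,:,::-1])
E
```

```text
clock: 20.5
tool_pos: [0.4123, -0.3841, 0.0596]
eef_rot: [[-0.217, 0.797, 0.563], [0.976, 0.177, 0.125], [-0.0, 0.577, -0.817]]
wrist_force: [-0.2, -0.8, 0.2]
gripper_width: 0.0219
grip_force: 0.0
clock: 21.38
tool_pos: [0.2831, -0.4145, 0.1767]
eef_rot: [[-0.213, 0.798, 0.564], [0.977, 0.177, 0.12], [-0.004, 0.576, -0.817]]
wrist_force: [0.8, 0.4, 0.8]
gripper_width: 0.0218
grip_force: 0.0
bin 650 ((468.1270751953125, -372.71429443359375), (133.91119384765625, 95.88323974609375), 12.773332595825195) [0.0687 0.0898]
{'point': [351.2, 207.7], 'score': 0.58} [ 0.5094 -0.3793  0.007 ]
{'point': [346.1, 220.0], 'score': 0.58} [ 0.4631 -0.3567  0.0313]
{'point': [339.9, 212.8], 'score': 0.5} [ 0.4804 -0.3231  0.0861]
```

View pics/end.png

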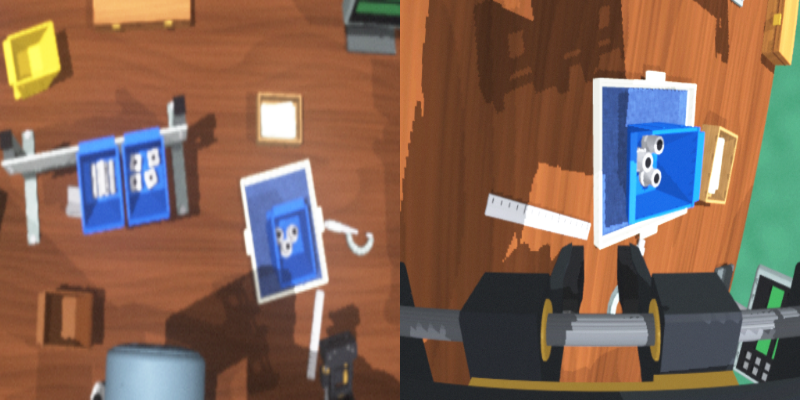

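The bin stands flat in the tray with three bushes in it. The other two bins and the bench items look undisturbed, and the gripper is clear. Handing in.

```bash
python3 -c "
from rig import arm;print(arm.sign_off())"
```

```text
the job is handed in; nothing more can be done
None
```

The bush bin was swung out with its hook on the rail, lifted off, set gently in the low white tray with all three bushes in it, released, and handed in at about 21 s; the grip slipped about 10 mm up the lip on the first lift, so I eased off and lifted again cleanly.

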